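# Bolt the tool case

### The job

Bolt the tool case shut: press the long spring catch bar on its lid down with one fingertip and hold it down while the other finger pushes the bolt's upright thumb tab, sliding the bolt fully home into the keeper. Then let go, so that the catch springs up and locks the bolt. Only press and push, grasp and lift nothing, and leave the other things on the lid and bench where they are.

Things in the scene. Friction and masses are not known exactly. Their poses are not given: they have to be found in the camera images.
- case: Closed grey tool case, fixed, 194 x 234 mm, lid top 60 mm above the bench. Origin: centre of its underside; z up, x to its hinged back, y along the bolt to the keeper. On the lid: the bolt along y at x = +17 mm; the flat catch bar parallel to it in front, at x = -47 mm (64 mm from the bolt); rack teeth, 28 mm above the lid, in the gap between; behind the bolt a strip of lid with bystanders.
- keeper (a point): Centre of the keeper, a steel loop on the case's +y wall that takes the bolt's end: at case x = +17, y = +121 mm, 18 mm above the lid; the loop's top is 35 mm above the lid. The bolt is a steel bar 14 mm wide, its top 28 mm above the lid, held by two staple guides 33 mm above the lid at case y = -100 and +95 mm. Axes as the case's.
- thumb_tab (a point): Centre of the rear (-y) face of the bolt's upright steel thumb tab, the face to push. The tab is 34 mm wide (case x), 12 mm thick (y) and stands from 28 to 68 mm above the lid; this point is 48 mm above the lid. It moves with the bolt; axes as the case's. Behind the tab the space over the bolt bar is free for 60 mm or more.
- catch_top (a point): Centre of the catch bar's top face: a flat dark steel strip 28 mm wide (case x), 130 mm long (case y = -85 to +45 mm), 45 mm above the lid when up and 36 mm fully down. It moves straight down when pressed anywhere along it (this point moves with it); a fingertip may slide along it. Axes as the case's.
- bolt (a joint): Slide of the bolt in m: 0 = withdrawn, 0.050 = fully home in the keeper (hard stop), growing as the thumb tab moves along case +y. Starts somewhere in 0 to 0.010. About 2 N of friction; it stays where it is left.
- catch (a joint): Depression of the catch bar in m: 0 = up, 0.009 = fully down (hard stop). Spring: about 2.5 N at first, 5.5 N fully down. Up, its nose stands among the bolt's teeth and blocks it; from 0.006 down the bolt is free. Let go midway it comes up between the teeth and blocks again; with the bolt at 0.047 or more it springs fully up behind the last tooth and locks the bolt home.
- spool: Bystander, loose: black thread spool 30 mm across and 40 mm tall, standing on the back strip of the case lid. Origin at the centre of its underside.
- usb_stick: Bystander, loose: blue memory stick 34x53x8 mm, lying on the back strip of the case lid. Origin at the centre of its underside.
- cup: Bystander, loose: clear measuring cup 63 mm across and 62 mm tall, on the bench. Origin at the centre of its underside.
- dropper: Bystander, loose: small white dropper bottle 26 mm across and 44 mm tall, on the bench. Origin at the centre of its underside.
- tape: Bystander, loose: roll of silver-white tape 55 mm across and 50 mm tall, on the bench. Origin at the centre of its underside.
- scissors: Bystander, loose: scissors with purple loops, 199x100x10 mm, on the bench. Origin at the centre of its underside.

How it is judged:
By the outcome, as a careful person would: the job done as asked, in the order asked, and still so for the second after the job is handed in, with the robot touching nothing.
It also fails if it takes over 32 s, if anything falls off the work surface, if the arm or the gripper's body presses on something with over 40 N, if the wrist force passes 120 N, or if a joint passes its speed limit or range.

### The arm

A 6-joint arm with a two-finger parallel gripper is mounted at the origin on a cart in front of the work surface, level with it; the furniture and walls round the work are solid. World frame = base frame: x ahead of the robot, y to its left, z up, the work surface at z = 0. Lengths are in m, angles in rad, forces in N, time in s.
With the tool pointing down it reaches from about 0.375 to 0.9 m from the base axis. Payload 3.1 kg.
Tool frame: the origin (TCP) lies between the finger pads; the fingertips stand robot.tip_extent ahead of it and the grasp point (between the pads) lies 3 mm ahead of it (robot.tip_extent is the distance from the TCP to the fingertips, in m); z points along the fingers, x is the direction in which the jaws open and shut, and the axes are right-handed (so a half turn about z gives the same grasp; the last joint's range is limited). The gripper opens to 87 mm and grips with 3 to 60 N. Pads are 19 mm wide; open, the fingers measure 117 mm over their backs; the gripper's body (75 mm by 190 mm) begins 51 mm behind the grasp point.
Start: joints at [1.042, 0.527, 1.433, -0, 1.181, -0.178], TCP at [0.214, 0.587, 0.245] pointing down, gripper open.
Joint ranges: [-3.08, 3.08], [-0.75, 2.2], [0.22, 2.44], [-1.43, 4.57], [0, 2.65], [-2.85, 2.85]. Speed limits (rad/s): [2.79, 2.79, 3.14, 3.14, 3.14, 3.14].

### API

Orientations are given as a unit quaternion [x, y, z, w].
In Python, from rig import robot, cams gives the robot as it stands.
- The arm moves only by the tool carry_out, never from a script. Its argument "steps" is a list of rows, each a list of 3 entries, a list of its own where there are three numbers: the shift along the world's x, y, z in cm, then the turn about the world's z in degrees, then the closure, from 0 (fully open) to 1 (shut). In form: [[[dx, dy, dz], spin, fingers], ...]. A call has 1 to 10 rows; each row shifts and turns the pose as measured when the row begins; what a row does not reach is not made up. A row lasts 1/10 s, in which the tool goes at most 50 mm and 8.59 degrees, less where a joint would pass 70% of its speed; a pose out of reach is approached as far as the arm can. A call with a gripper value outside its range is refused whole. The fingers move at their own pace and stop on an object; "squeeze" is the grip in N (left out, the last holds). Time passes only in rows, so rows that do not move let the fingers close. It gives the time, the measured TCP pose, the force and the opening at its end, in the units of the state.
- robot.get_obs(): the state, without advancing time (a new reading comes with each control period).
- cams.camera(name): name is "scene" or "top"; returns a dict with "pixels" (400x640x3 uint8, red, green, blue), "fx", "fy", "cx", "cy" (pixels), "eye" and "rotation" of the camera in the world. Camera axes: x right, y up, looking along -z (the intrinsics and any distortion apply to the point x, -y, -z); pixel columns grow to the right and rows downward; lengths in m; the calibration is good to about 2 mm. A picture is of the moment at which its call begins. There is no depth.
- robot.hand_in(): hands the job in, once; it reports no verdict.
The state is a dict: "time": time; "q": joint angles; "joint_velocities": joint speeds; "joint_torque": joint torques, N m; "position": TCP position; "tool_rot": TCP orientation; "ft_force": force on the tool from outside, world axes, zero at the start; "moment": the same for the moment, N m; "grip_width": finger opening in m.
Only numpy, scipy, OpenCV 4.12 (cv2) and the standard library are available. Lean on these libraries where they do the work, as an engineer would, in place of code of your own. Each camera call takes 0.05 s, during which the arm holds its last target. There are 200 camera calls.

## Working session

There is one attempt and no reset: what is moved stays moved. The work goes in short steps, Python scripts to look and compute and a tool call to move; the robot and the scene stay as the last step left them, time stands still between calls to the robot, and variables do not carry over. Pictures are saved under pics/ and viewed, about 8 in all and at most 12, crops included, and the job is handed in when it is done.

Besides the shell and the picture viewer there is one more tool, called after "Call:" as name(argument=value, ...) on one line, values as JSON. carry_out: Moves the arm, as the interface text tells. Its arguments: {"type":"object","properties":{"steps":{"type":"array"},"squeeze":{"type":"number"}},"required":["steps"]}

```bash
mkdir -p pics; ls; python3 - <<'E'
from rig import robot, cams
import cv2
print(robot.get_obs(), robot.tip_extent)
for n in("scene","top"):
    c=cams.camera(n); cv2.imwrite(f"pics/{n}0.png",c["pixels"][:,:,::-1]); print({k:v for k,v in c.items() if k!="pixels"})
E
```

```text
pics
{'time': 0.0, 'q': array([ 1.04250068e+00,  5.28492835e-01,  1.43387750e+00, -1.37017004e-05,
        1.18138923e+00, -1.78506997e-01]), 'joint_velocities': array([ 0.00011763,  0.00091542, -0.00035875,  0.00152856, -0.00081181,
        0.00189305]), 'joint_torque': array([ 7.00230958e-04, -4.40058947e+01, -1.76587629e+01,  6.34296192e-02,
        5.84631076e-02, -1.51138088e-04]), 'position': array([0.21382212, 0.58656983, 0.24356308]), 'tool_rot': array([ 8.19357305e-01,  5.73282158e-01, -9.81268422e-04,  4.59380089e-04]), 'ft_force': array([-0.86019963, -0.20310289, -0.52830238]), 'moment': array([ 0.03703298,  0.03205623, -0.03444017]), 'grip_width': 0.08672035522245} 0.022
{'fx': 386.4969958307581, 'fy': 386.4969958307581, 'cx': 319.3211977966842, 'cy': 192.5928669222366, 'eye': array([-0.27057211, -0.64661995,  0.62156625]), 'rotation': array([ 0.49223655, -0.22447711, -0.35634106,  0.76179673])}
{'fx': 375.97047886274794, 'fy': 375.97047886274794, 'cx': 319.5973197686497, 'cy': 196.3131692444635, 'eye': array([0.50698203, 0.10949295, 1.28303002]), 'rotation': array([ 0.0184742 , -0.03791256, -0.70406696,  0.70888014])}
```

View pics/top0.png

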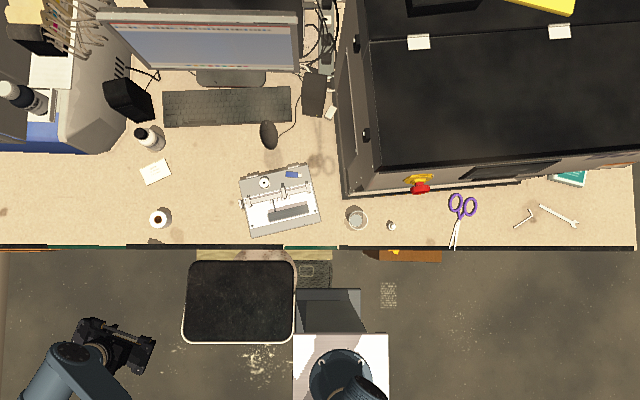

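View pics/scene0.png

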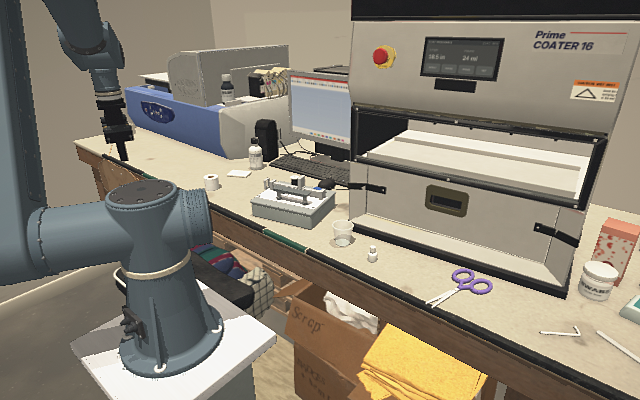

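The top view shows the case at about (278,200), dark catch bar at (290,212), bolt at (275,195), and the gripper well clear to the left. I'll zoom in on both views.

```bash
cat > h.py <<'E'
from rig import robot, cams
import cv2, numpy as np
from scipy.spatial.transform import Rotation as R
def proj(c,P):
    p=R.from_quat(c["rotation"]).inv().apply(np.atleast_2d(P)-c["eye"])
    return np.c_[c["cx"]+c["fx"]*p[:,0]/-p[:,2], c["cy"]+c["fy"]*-p[:,1]/-p[:,2]]
def atz(c,uv,z):
    d=R.from_quat(c["rotation"]).apply([(uv[0]-c["cx"])/c["fx"],-(uv[1]-c["cy"])/c["fy"],-1])
    return c["eye"]+d*(z-c["eye"][2])/d[2]
def crop(c,x0,y0,w,h,s): return cv2.resize(c["pixels"][y0:y0+h,x0:x0+w,::-1],None,fx=s,fy=s,interpolation=cv2.INTER_CUBIC)
E
python3 - <<'E'
from h import *
c=cams.camera("top"); a=crop(c,232,155,96,88,6)
cv2.imwrite("pics/topc.png",a)
c=cams.camera("scene"); cv2.imwrite("pics/scec.png",crop(c,240,165,106,70,7))
E
```

```text
(no output)
```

View pics/topc.png

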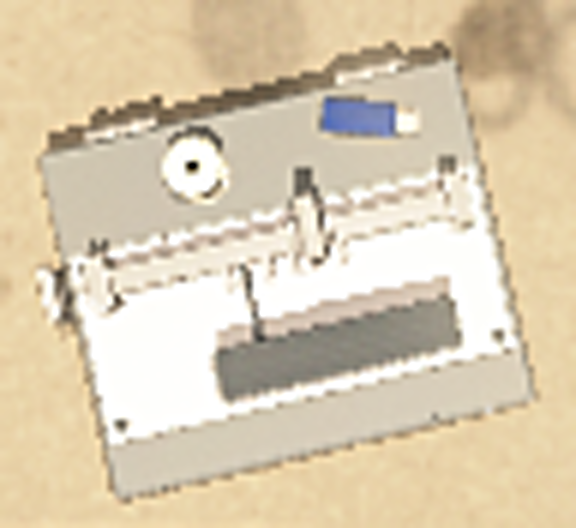

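View pics/scec.png

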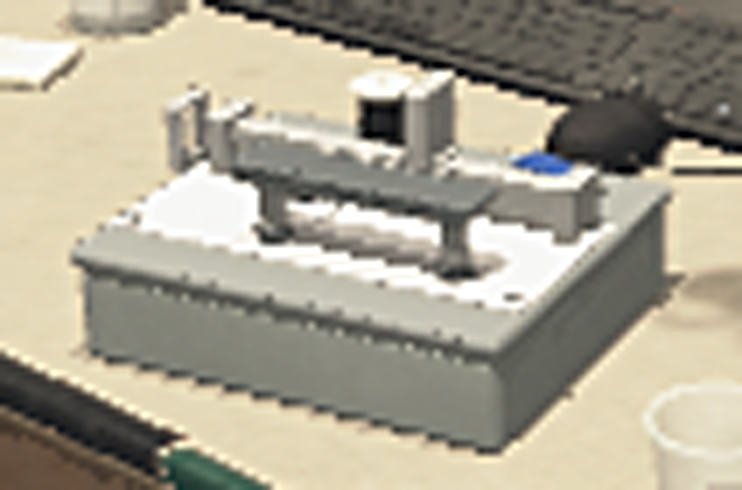

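The top crop shows the lid corners at (120,497), (532,400), (455,55) and (42,155). The catch bar runs x 218–460, y 295–402, with the tab near (310,225) and the keeper at (55,295). The scene crop shows the front-right lid corner at (495,352), with the tab at (410–455, 75–165). Now I'll fit the pose.

```bash
cat > fit.py <<'E'
from h import *
from scipy.optimize import least_squares
T=cams.camera("top");S=cams.camera("scene")
t=lambda u,v:(u/6+232-.4,v/6+155-.4); s=lambda u,v:(u/7+240-.4,v/7+165-.4)
X,Y=.097,.117
obs=[(T,(-X,Y,.06),t(120,497)),(T,(-X,-Y,.06),t(532,400)),(T,(X,-Y,.06),t(455,55)),(T,(X,Y,.06),t(42,155)),
(T,(-.061,.045,.105),t(225,402)),(T,(-.061,-.085,.105),t(460,343)),(T,(-.033,-.085,.105),t(448,296)),(T,(-.033,.045,.105),t(217,350)),
(S,(-X,Y,.06),s(75,258)),(S,(-X,-Y,.06),s(495,352)),(S,(X,-Y,.06),s(668,190)),(S,(-X,-Y,0),s(490,450)),(S,(-.061,-.085,.105),s(468,213)),(S,(-.033,-.085,.105),s(497,188))]
W=lambda p,P:np.append(R.from_euler('z',p[2]).as_matrix()[:2,:2]@P[:2]+p[:2],P[2])
f=lambda p:np.ravel([proj(c,W(p,P))[0]-o for c,P,o in obs])
r=least_squares(f,[.55,.2,.2],loss='soft_l1')
if __name__=="__main__":
    p=r.x;print(p,np.degrees(p[2]));print(f(p).reshape(-1,2).round(1))
    for sc,uv,xy in((S,s(410,90),(.034,1)),(S,s(432,97),(.0,-1)),(S,s(455,77),(.0,-1))): print(uv)
    for y in np.arange(-.06,.06,.01):
        q=[W(p,np.array(P)) for P in((.0,y,.128),(.034,y,.128),(.0,y,.088))]
        print(round(y,3),((proj(T,q)+.4-[232,155])*6).round().tolist(),((proj(S,q)+.4-[240,165])*7).round().tolist())
E
python3 fit.py
```

```text
[0.5905376  0.20601679 0.24240687] 13.888890634576969
[[-0.6  0.6]
 [ 1.3 -0.3]
 [ 0.3 -0.3]
 [-0.8 -0.6]
 [-0.2  0.1]
 [ 1.2  0.2]
 [ 1.1 -0.6]
 [-0.9  0.1]
 [-1.9 -1. ]
 [-0.2 -0.5]
 [ 0.5 -0.5]
 [ 0.8  2.2]
 [-0.3  0. ]
 [-0.4  0.3]]
(298.1714285714286, 177.45714285714286)
(301.31428571428575, 178.45714285714286)
(304.6, 175.6)
-0.06 [[392.0, 239.0], [377.0, 174.0], [395.0, 245.0]] [[479.0, 111.0], [511.0, 86.0], [480.0, 188.0]]
-0.05 [[373.0, 243.0], [358.0, 179.0], [376.0, 249.0]] [[460.0, 107.0], [493.0, 83.0], [462.0, 184.0]]
-0.04 [[354.0, 248.0], [339.0, 183.0], [358.0, 254.0]] [[441.0, 104.0], [475.0, 79.0], [444.0, 180.0]]
-0.03 [[335.0, 252.0], [320.0, 188.0], [339.0, 258.0]] [[423.0, 100.0], [457.0, 76.0], [426.0, 177.0]]
-0.02 [[316.0, 257.0], [301.0, 192.0], [321.0, 262.0]] [[405.0, 97.0], [439.0, 73.0], [407.0, 173.0]]
-0.01 [[297.0, 261.0], [282.0, 197.0], [303.0, 267.0]] [[387.0, 93.0], [421.0, 70.0], [389.0, 170.0]]
0.0 [[278.0, 266.0], [263.0, 201.0], [284.0, 271.0]] [[369.0, 90.0], [403.0, 66.0], [372.0, 166.0]]
0.01 [[259.0, 270.0], [244.0, 206.0], [266.0, 276.0]] [[351.0, 87.0], [385.0, 63.0], [354.0, 162.0]]
0.02 [[240.0, 275.0], [225.0, 210.0], [247.0, 280.0]] [[333.0, 84.0], [368.0, 60.0], [336.0, 159.0]]
0.03 [[221.0, 279.0], [206.0, 215.0], [229.0, 284.0]] [[315.0, 80.0], [350.0, 57.0], [319.0, 156.0]]
0.04 [[201.0, 284.0], [187.0, 219.0], [210.0, 289.0]] [[297.0, 77.0], [333.0, 54.0], [301.0, 152.0]]
0.05 [[182.0, 288.0], [167.0, 224.0], [192.0, 293.0]] [[280.0, 74.0], [316.0, 51.0], [284.0, 149.0]]
```

```bash
cat >> h.py <<'E'
CP=np.array([.5905,.2060]);CY=.2424
def case(P):  # world -> case xy
    d=np.array(P[:2])-CP; c,s=np.cos(CY),np.sin(CY); return np.array([c*d[0]+s*d[1],-s*d[0]+c*d[1]])
def world(x,y):
    c,s=np.cos(CY),np.sin(CY); return CP+[c*x-s*y,s*x+c*y]
def st():
    o=robot.get_obs();x=R.from_quat(o["tool_rot"]).apply([1,0,0]);print("t",o["time"],"case",case(o["position"]).round(4),"tipz",round(o["position"][2]-.022,4),"yawerr",round(np.degrees(np.arctan2(x[1],x[0])-CY),2),"F",o["ft_force"].round(2),"w",o["grip_width"].round(4),"q6",o["q"].round(2)); return o
E
python3 - <<'E'
from h import *
o=st(); print(world(-.015,-.058)-o["position"][:2], world(0,1)-world(0,0))
E
```

```text
Traceback (most recent call last):
  File "h.py", line 17, in st
    o=robot.get_obs();x=R.from_quat(o["tool_rot"]).apply([1,0,0]);print("t",o["time"],"case",case(o["position"]).round(4),"tipz",round(o["position"][2]-.022,4),"yawerr",round(np.degrees(np.arctan2(x[1],x[0])-CY),2),"F",o["ft_force"].round(2),"w",o["grip_width"].round(4),"q6",o["q"].round(2)); return o
                                                                                                                                                                                                                                                      ^^^^^^^^^^^^^^^^^^^^^
AttributeError: 'float' object has no attribute 'round'
```

```bash
sed -i 's/o\["grip_width"\].round(4)/round(o["grip_width"],4)/' h.py
python3 - <<'E'
from h import *
o=st(); print(world(-.015,-.058)-o["position"][:2], world(0,1)-world(0,0))
E
```

```text
t 0.3 case [-0.274   0.4602] tipz 0.2222 yawerr 56.07 F [ 0.   -0.3   0.52] w 0.0866 q6 [ 1.04  0.53  1.43  0.    1.18 -0.18]
[ 0.37582726 -0.44089353] [-0.24003315  0.97076469]
```

Call:
carry_out(steps=[[[3,-3.5,0],-5,0.44],[[3,-3.5,0],-5,0.44],[[3,-3.5,0],-5,0.44],[[3,-3.5,0],-5,0.44],[[3,-3.5,0],-5,0.44],[[3,-3.5,0],-5,0.44],[[3,-3.5,0],-5,0.44],[[3,-3.5,0],-5,0.44],[[3,-3.5,0],-5,0.44],[[3,-3.5,0],-5,0.44]])

```text
time: 1.3
position: [0.5189, 0.2286, 0.2448]
tool_rot: [0.987, 0.162, 0.003, -0.001]
ft_force: [0.6, -0.1, 0.1]
grip_width: 0.0488
```

```bash
python3 - <<'E'
from h import *
o=st(); print(world(-.015,-.058)-o["position"][:2])
E
```

```text
t 1.3 case [-0.0641  0.0391] tipz 0.2228 yawerr 4.75 F [ 0.63 -0.09  0.14] w 0.0488 q6 [ 0.22  0.45  1.58  0.    1.1  -0.11]
[ 0.07095024 -0.08247608]
```

Call:
carry_out(steps=[[[2.4,-2.8,0],-2.4,0.44],[[2.4,-2.8,0],-2.3,0.44],[[2.3,-2.6,0],0,0.44],[[0,0,-3],0,0.44],[[0,0,-3],0,0.44],[[0,0,-1],0,0.44],[[0,0,0],0,0.44]])

```text
time: 2.0
position: [0.6, 0.1348, 0.1746]
tool_rot: [0.994, 0.113, 0.008, -0.0]
ft_force: [-1.0, -0.4, 0.2]
grip_width: 0.0491
```

```bash
python3 - <<'E'
from h import *
o=st(); print(world(-.015,-.058)-o["position"][:2])
c=cams.camera("scene"); a=crop(c,240,135,100,95,6)
d=cams.camera("top"); b=crop(d,232,155,96,88,4); 
cv2.imwrite("pics/s2.png",a); cv2.imwrite("pics/t2.png",b)
E
```

```text
t 2.0 case [-0.0079 -0.0714] tipz 0.1526 yawerr -0.89 F [-0.97 -0.36  0.17] w 0.0491 q6 [ 0.04  0.59  1.54  0.    1.   -0.19]
[-0.01015236  0.0112793 ]
```

View pics/s2.png

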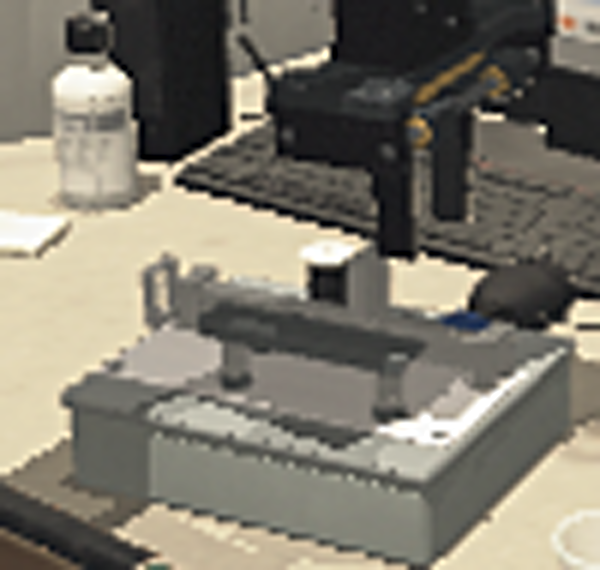

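The view shows the two fingers (tips near (398,250) and (455,220)) above the case, behind the tab at (370,280). I'll correct the lateral offset and descend to just above the bar.

Call:
carry_out(steps=[[[-0.8,0.8,0],0.9,0.44],[[-0.2,0.3,0],0,0.44],[[0,0,0],0,0.44],[[0,0,-2],0,0.44],[[0,0,-1],0,0.44],[[0,0,0],0,0.44]])

```text
time: 2.7
position: [0.5924, 0.1501, 0.1523]
tool_rot: [0.992, 0.124, 0.015, 0.0]
ft_force: [0.3, -0.4, -0.1]
grip_width: 0.0488
```

```bash
python3 - <<'E'
from h import *
o=st(); 
c=cams.camera("scene"); cv2.imwrite("pics/s3.png",crop(c,250,135,90,80,7))
E
```

```text
t 2.7 case [-0.0116 -0.0547] tipz 0.1303 yawerr 0.36 F [ 0.28 -0.43 -0.09] w 0.0488 q6 [ 0.06  0.61  1.57  0.    0.92 -0.18]
```

View pics/s3.png

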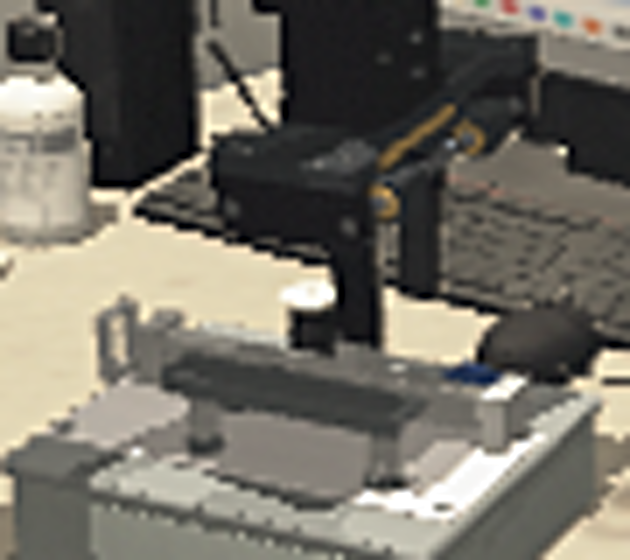

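The front finger hangs at about (360,340) over the catch line and the back finger over the bolt, behind the tab; nothing touches yet. I'll nudge 4 mm in −x and press down.

Call:
carry_out(steps=[[[-0.4,-0.1,-1.2],0,0.44],[[0,0,-0.8],0,0.44],[[0,0,0],0,0.44]])

```text
time: 3.05
position: [0.5903, 0.1493, 0.1343]
tool_rot: [0.992, 0.124, 0.018, 0.0]
ft_force: [-0.0, 0.1, -0.0]
grip_width: 0.049
```

```bash
python3 -c "
from h import *
st()"
```

```text
t 3.05 case [-0.0138 -0.0551] tipz 0.1123 yawerr 0.37 F [-0.03  0.11 -0.04] w 0.049 q6 [ 0.06  0.63  1.59  0.    0.88 -0.19]
```

Call:
carry_out(steps=[[[-0.2,0,-0.6],0,0.44],[[0,0,-0.5],0,0.44],[[0,0,0],0,0.44]])

```text
time: 3.35
position: [0.5894, 0.1493, 0.1244]
tool_rot: [0.992, 0.124, 0.019, 0.0]
ft_force: [-1.2, -0.3, 3.7]
grip_width: 0.0488
```

```bash
python3 -c "
from h import *
st()"
```

```text
t 3.35 case [-0.0146 -0.0548] tipz 0.1024 yawerr 0.35 F [-1.18 -0.27  3.75] w 0.0488 q6 [ 0.06  0.65  1.6   0.    0.85 -0.19]
```

Call:
carry_out(steps=[[[0,0,-0.4],0,0.44],[[0,0,-0.3],0,0.44],[[0,0,0],0,0.44]])

```text
time: 3.65
position: [0.5896, 0.1493, 0.1197]
tool_rot: [0.992, 0.124, 0.019, 0.001]
ft_force: [-1.6, 0.6, 4.8]
grip_width: 0.0489
```

```bash
python3 -c "
from h import *
st()"
```

```text
t 3.65 case [-0.0145 -0.0549] tipz 0.0977 yawerr 0.37 F [-1.61  0.65  4.79] w 0.0489 q6 [ 0.06  0.65  1.61  0.    0.84 -0.19]
```

Call:
carry_out(steps=[[[0,0,-0.3],0,0.44],[[0,0,-0.2],0,0.44]])

```text
time: 3.85
position: [0.5897, 0.1492, 0.1192]
tool_rot: [0.992, 0.124, 0.02, 0.001]
ft_force: [-4.7, -0.6, 16.3]
grip_width: 0.049
```

```bash
python3 -c "
from h import *
st()"
```

```text
t 3.85 case [-0.0144 -0.0549] tipz 0.0972 yawerr 0.41 F [-4.67 -0.57 16.31] w 0.049 q6 [ 0.06  0.66  1.61  0.    0.84 -0.19]
```

Hard stop reached (16 N). Now I'll slide along case +y while keeping down-pressure.

Call:
carry_out(steps=[[[-0.2,0.8,-0.15],0,0.44],[[-0.2,0.8,-0.15],0,0.44],[[-0.2,0.8,-0.15],0,0.44]])

```text
time: 4.15
position: [0.589, 0.1681, 0.1197]
tool_rot: [0.992, 0.127, 0.025, 0.006]
ft_force: [-0.7, -9.3, 9.8]
grip_width: 0.0487
```

```bash
python3 -c "
from h import *
st()"
```

```text
t 4.15 case [-0.0106 -0.0364] tipz 0.0977 yawerr 0.7 F [-0.7  -9.35  9.78] w 0.0487 q6 [ 0.1   0.66  1.6  -0.02  0.83 -0.14]
```

Call:
carry_out(steps=[[[-0.5,0.8,-0.2],-0.3,0.44],[[-0.4,0.8,-0.2],-0.3,0.44]])

```text
time: 4.35
position: [0.5867, 0.1788, 0.12]
tool_rot: [0.992, 0.124, 0.032, 0.013]
ft_force: [0.9, -10.7, 11.6]
grip_width: 0.0485
```

```bash
python3 -c "
from h import *
st()
c=cams.camera('scene'); cv2.imwrite('pics/s4.png',crop(c,250,135,90,80,7))"
```

```text
t 4.35 case [-0.0102 -0.0255] tipz 0.098 yawerr 0.45 F [  0.86 -10.75  11.57] w 0.0485 q6 [ 0.13  0.65  1.61 -0.04  0.81 -0.1 ]
```

View pics/s4.png

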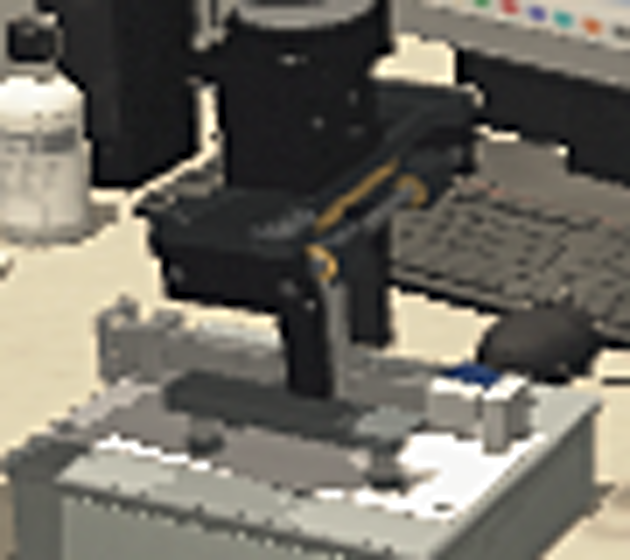

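The catch is down under the front finger at (310,390), and the bolt is moving with the back finger behind the tab. Continuing with lighter down-pressure and an x correction.

Call:
carry_out(steps=[[[-0.7,1.2,-0.1],-0.3,0.44],[[-0.6,1.2,-0.1],-0.3,0.44]])

```text
time: 4.6
position: [0.5801, 0.1996, 0.1209]
tool_rot: [0.992, 0.119, 0.039, 0.016]
ft_force: [2.7, -5.0, 4.6]
grip_width: 0.049
```

```bash
python3 -c "
from h import *
o=st();r=R.from_quat(o['tool_rot']).as_matrix();print(r.round(3),[ (case(o['position']+r@[s*.032,0,.022]).round(4), (o['position']+r@[s*.032,0,.022])[2].round(4)) for s in(-1,1)])"
```

```text
t 4.6 case [-0.0117 -0.0037] tipz 0.0989 yawerr -0.1 F [ 2.65 -4.99  4.57] w 0.049 q6 [ 0.17  0.65  1.62 -0.05  0.8  -0.04]
[[ 0.969  0.235  0.081]
 [ 0.238 -0.971 -0.023]
 [ 0.073  0.041 -0.996]] [(array([-0.042 , -0.0045]), np.float64(0.0967)), (array([ 0.0219, -0.0047]), np.float64(0.1013))]
```

Call:
carry_out(steps=[[[-0.5,1.0,-0.2],0,0.44],[[-0.4,0.8,-0.2],0,0.44]])

```text
time: 4.8
position: [0.5772, 0.212, 0.1207]
tool_rot: [0.991, 0.122, 0.045, 0.023]
ft_force: [4.8, -32.4, 13.0]
grip_width: 0.0487
```

```bash
cat >> h.py <<'E'
def tips():
    o=st();r=R.from_quat(o['tool_rot']).as_matrix();print(r[2].round(3),[ (case(o['position']+r@[s*.032,0,.022]).round(4), (o['position']+r@[s*.032,0,.022])[2].round(4)) for s in(-1,1)])
E
python3 -c "
from h import *
tips()"
```

```text
t 4.8 case [-0.0115  0.0091] tipz 0.0987 yawerr 0.26 F [  4.83 -32.42  12.96] w 0.0487 q6 [ 0.19  0.65  1.62 -0.07  0.79 -0.  ]
[ 0.083  0.056 -0.995] [(array([-0.0415,  0.0077]), np.float64(0.0961)), (array([0.0222, 0.008 ]), np.float64(0.1014))]
```

A jump to 32 N means the bolt is at its stop, about 48 mm from its start. I'll verify visually before releasing.

Call:
carry_out(steps=[[[-0.1,0.3,-0.2],0,0.44]])

```text
time: 4.9
position: [0.5774, 0.2115, 0.1207]
tool_rot: [0.991, 0.122, 0.045, 0.026]
ft_force: [-4.4, -10.5, 17.0]
grip_width: 0.0486
```

```bash
python3 -c "
from h import *
tips()
c=cams.camera('scene'); cv2.imwrite('pics/s5.png',crop(c,250,135,90,80,7))"
```

```text
t 4.9 case [-0.0114  0.0085] tipz 0.0987 yawerr 0.24 F [ -4.35 -10.52  16.97] w 0.0486 q6 [ 0.2   0.65  1.62 -0.08  0.79  0.01]
[ 0.083  0.062 -0.995] [(array([-0.0414,  0.007 ]), np.float64(0.0961)), (array([0.0223, 0.0073]), np.float64(0.1015))]
```

View pics/s5.png

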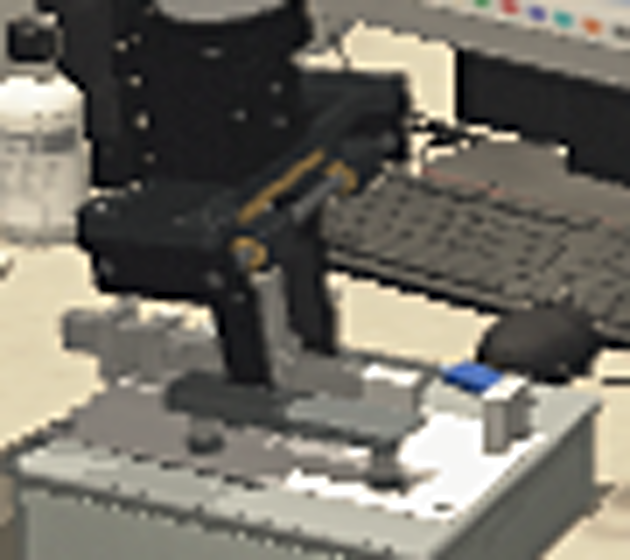

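The bolt's end now shows through the keeper loop at (75,335). One more firm push, then straight up.

Call:
carry_out(steps=[[[-0.2,0.8,-0.2],0,0.44],[[0,0,0.8],0,0.44],[[0,0,1],0,0.44],[[0.1,-0.4,2],0,0.44],[[0,0,4],0,0.44],[[0,0,4],0,0.44],[[0,0,3],0,0.44],[[-3,0,3],0,0.44]])

```text
time: 5.75
position: [0.5488, 0.2068, 0.2998]
tool_rot: [0.991, 0.121, 0.043, 0.032]
ft_force: [-0.5, 0.4, 1.0]
grip_width: 0.0489
```

```bash
python3 -c "
from h import *
tips()"
```

```text
t 5.75 case [-0.0403  0.0108] tipz 0.2778 yawerr 0.17 F [-0.46  0.42  1.03] w 0.0489 q6 [ 0.2   0.39  1.51 -0.08  1.16 -0.01]
[ 0.077  0.073 -0.994] [(array([-0.0705,  0.0091]), np.float64(0.2754)), (array([-0.0067,  0.0093]), np.float64(0.2804))]
```

Move clear to the left so the cameras see the case.

Call:
carry_out(steps=[[[-2,4,0],3,0.44],[[-2,4,0],3,0.44],[[-2,4,0],3,0.44],[[-2,4,0],3,0.44],[[-2,4,0],3,0.44],[[0,0,0],0,0.44]])

```text
time: 6.35
position: [0.4437, 0.4174, 0.3074]
tool_rot: [0.965, 0.255, 0.054, 0.02]
ft_force: [0.1, -0.5, 0.1]
grip_width: 0.0487
```

```bash
python3 - <<'E'
from h import *
tips()
a=crop(cams.camera("top"),232,155,96,88,6);c=cams.camera('scene'); b=crop(c,240,165,106,70,7)
cv2.imwrite('pics/f.png',cv2.resize(a,None,fx=.9,fy=.9)); cv2.imwrite('pics/g.png',b)
p0=cv2.imread("pics/scec.png"); cv2.imwrite('pics/fg.png',np.vstack([cv2.resize(b,(640,423))[:300]]))
E
```

```text
t 6.35 case [-0.0918  0.2405] tipz 0.2854 yawerr 15.86 F [ 0.14 -0.5   0.07] w 0.0487 q6 [ 0.61  0.41  1.45 -0.08  1.19  0.12]
[ 0.094  0.067 -0.993] [(array([-0.12  ,  0.2309]), np.float64(0.2826)), (array([-0.0587,  0.2483]), np.float64(0.2886))]
```

View pics/f.png

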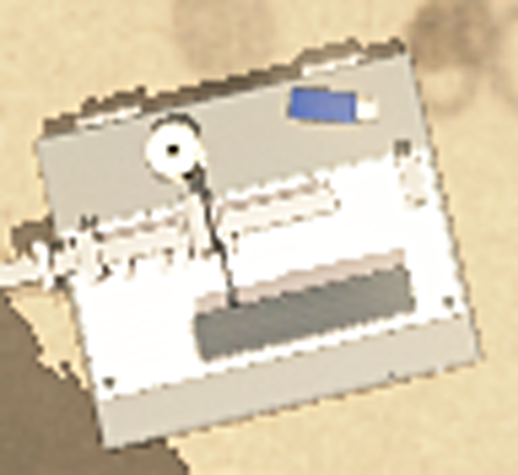

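View pics/g.png

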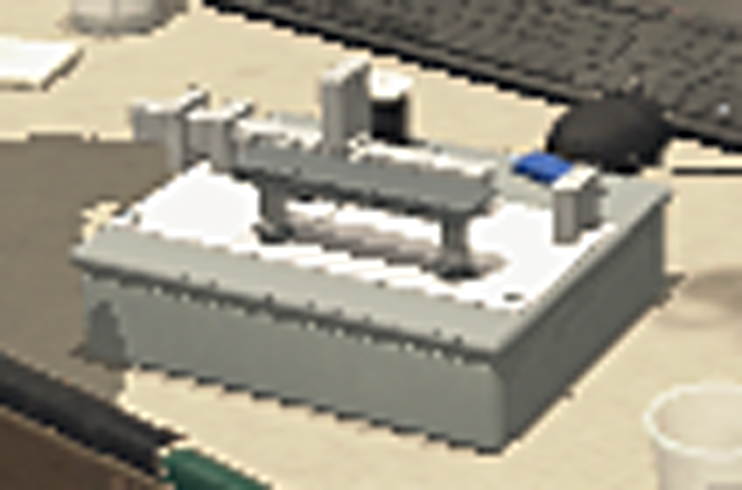

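The final views show the catch bar back at its original height (corner at (497,188), as at the start). The bolt passes through the keeper, and the tab has moved about 48 mm. The spool and memory stick are at their original pixels. Handing in.

```bash
python3 -c "
from h import *
print(robot.hand_in())"
```

```text
the job is handed in; nothing more can be done
None
```

The tool case is bolted shut and the job is handed in, finished at about 6.4 s of the 32 s allowed. I pressed the catch bar to its stop with the front finger (about 16 N). Holding it down, I slid the bolt along with the other finger behind the thumb tab until it hit a hard stop (about 32 N). After one more firm push I lifted straight up and moved the arm clear.

**Last checks:**
- **Bolt:** its end passes through the keeper. From the pictures the tab moved about 48 mm. That is only good to a few mm, so "fully home" rests mainly on the hard stop. I had no direct reading of the bolt's position.
- **Catch:** it is back at its original height in the pictures.
- **Bystanders:** the spool and memory stick are at their original pixels. I did not compare the bench items one by one, but the arm never went down near them.
- **Tool tilt:** the tool tilted gradually to about 6° over the moves. The fingertips stayed on the catch bar and the tab throughout.

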